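# Put the tapered filter sleeves away on their stands

### The job

Pick out the four blue and orange filter sleeves and put them away on the storage stand of their own colour: first the small sleeve over the post, then the large one nested loosely over it, each lowered gently, not rammed down, until its foot stands flat on the base plate, wide end down. Leave the grey sleeve and the two amber bottles standing where they are.

Things in the scene. Friction and masses are not known exactly. Their poses are not given: they have to be found in the camera images.
- blue_small_mid (a point): small blue tapered sleeve, open at both ends, wide end down, 65 mm tall. Outside: 46 mm diameter at the foot, 24 mm at height 32 mm, then a straight 24 mm neck up to the top (grip the neck about 52 mm above the foot). Wall 3 mm: bore 40 mm at the foot, 18 mm in the neck. About 30 g. Point: on its axis, 32.5 mm above the foot (half-way up); z up
- blue_large_mid (a point): large blue tapered sleeve, open at both ends, wide end down, 88 mm tall. Outside: 64 mm diameter at the foot, 42 mm at height 45 mm, then a straight 42 mm neck up to the top (grip the neck about 72 mm above the foot). Wall 3 mm: bore 58 mm at the foot, 36 mm in the neck; 6 mm to spare all round a small sleeve. About 50 g. Point: on its axis, 44 mm above the foot (half-way up); z up
- orange_small_mid (a point): small orange tapered sleeve, open at both ends, wide end down, 65 mm tall. Outside: 46 mm diameter at the foot, 24 mm at height 32 mm, then a straight 24 mm neck up to the top (grip the neck about 52 mm above the foot). Wall 3 mm: bore 40 mm at the foot, 18 mm in the neck. About 30 g. Point: on its axis, 32.5 mm above the foot (half-way up); z up
- orange_large_mid (a point): large orange tapered sleeve, open at both ends, wide end down, 88 mm tall. Outside: 64 mm diameter at the foot, 42 mm at height 45 mm, then a straight 42 mm neck up to the top (grip the neck about 72 mm above the foot). Wall 3 mm: bore 58 mm at the foot, 36 mm in the neck; 6 mm to spare all round a small sleeve. About 50 g. Point: on its axis, 44 mm above the foot (half-way up); z up
- blue_stand: storage stand, fixed: round flat blue base plate, 92 mm diameter, upper face 8 mm above the worktop; in its middle a thin tapered steel post (16 mm diameter at the plate, 7 mm at its tip, tip 38 mm above the worktop). A sleeve slips loosely over the post until its foot stands on the plate. Origin: centre of the underside; z up
- orange_stand: storage stand, fixed: round flat orange base plate, 92 mm diameter, upper face 8 mm above the worktop; in its middle a thin tapered steel post (16 mm diameter at the plate, 7 mm at its tip, tip 38 mm above the worktop). A sleeve slips loosely over the post until its foot stands on the plate. Origin: centre of the underside; z up
- grey_small_mid (a point): grey sleeve that stays where it is; same shape and size as the small coloured ones. The point is on its axis, 32.5 mm above the foot
- bottle_white_cap: amber bottle with a white cap, 57 mm diameter, 98 mm tall, loose; stays where it is. Origin: centre of the underside
- bottle_teal_cap: amber bottle with a teal cap, 47 mm diameter, 80 mm tall, loose; stays where it is. Origin: centre of the underside
Mind the look-alikes: they are no part of the job. Leave any red look-alike of the blue_stand alone. Leave any green look-alike of the part that bears blue_large_mid alone.

How it is judged:
By the outcome, as a careful person would: the job done as asked, in the order asked, and still so for the second after the job is handed in, with the robot touching nothing.
It also fails if it takes over 99 s, if anything falls off the work surface, if the arm or the gripper's body presses on something with over 40 N, if the wrist force passes 120 N, or if a joint passes its speed limit or range.

### The arm

A 6-joint arm with a two-finger parallel gripper is mounted at the origin on a cart in front of the work surface, level with it; the furniture and walls round the work are solid. World frame = base frame: x ahead of the robot, y to its left, z up, the work surface at z = 0. Lengths are in mm, angles in rad, forces in N, time in s.
With the tool pointing down it reaches from about 300 to 775 mm from the base axis. Payload 14.6 kg.
Tool frame: the origin (TCP) lies at the very end of the fingers, on their centre line; the grasp point (between the pads) lies 19 mm behind it; z points along the fingers, y is the line along which they close (so a half turn about z gives the same grasp; the last joint's range is limited). The gripper opens to 94 mm and grips with 3 to 60 N. Pads are 16 mm wide; open, the fingers measure 119 mm over their backs; the gripper's body (75 mm by 177 mm) begins 78 mm behind the grasp point.
Start: joints at [-1.37, 0.3, 1.521, -0, 1.321, -0.067], TCP at [145.529, -530.387, 205.446] pointing down, gripper open.
Joint ranges: [-3.03, 3.03], [-0.79, 2.21], [0.23, 2.52], [-1.04, 4.18], [0, 3.07], [-2.55, 2.55]. Speed limits (rad/s): [2.22, 2.22, 2.57, 3.14, 3.14, 3.14].

### API

Orientations are given as a rotation vector (axis times angle).
In Python, from cell import arm, eyes gives the robot as it stands.
- The arm moves only by the tool move_arm, never from a script. Its argument "series" is one flat list of numbers, 7 for each row, row after row: the turn, a rotation vector about the world's x, y, z in rad, then the shift along the world's x, y, z in m, then the closure, from -1 (fully open) to 1 (shut), so that 0 is half open. A call has 1 to 20 rows; each row is the pose to reach, as a shift and turn from the pose commanded when the call began; what a row does not reach only later rows make up. A row lasts 1/10 s, in which the tool goes at most 50 mm and 8.59 degrees, less where a joint would pass 70% of its speed; a pose out of reach is approached as far as the arm can. A call with a gripper value outside its range is refused whole. The fingers move at their own pace and stop on an object; "grip_force" is the grip in N (left out, the last holds). Time passes only in rows, so rows that repeat a pose let the fingers close. It gives the time, the measured TCP pose, the force, the opening and the grip force at its end, in the units of the state.
- arm.get_state(): the state, without advancing time (a new reading comes with each control period).
- eyes.camera(name): name is "scene" or "top" or "wrist"; returns a dict with "color" (480x640x3 uint8, blue, green, red), "fx", "fy", "cx", "cy" (pixels), "xyz" and "attitude" of the camera in the world. Camera axes: x right, y up, looking along -z (the intrinsics and any distortion apply to the point x, -y, -z); pixel columns grow to the right and rows downward; lengths in mm; the calibration is good to about 2 mm. A picture is of the moment at which its call begins. There is no depth.
- arm.job_done(): hands the job in; it is judged then, once.
The state is a dict: "t": time; "joint_pos": joint angles; "dq": joint speeds; "tau": joint torques, N m; "tcp_pos": TCP position; "tool_rot": TCP orientation; "force": force on the tool from outside, world axes, zero at the start; "ft_torque": the same for the moment, N m; "opening": opening from 0.0 (shut) to 1.0 (fully open); "gripper_force": force on a finger pad.
Only numpy, scipy, OpenCV 4.12 (cv2) and the standard library are available. Lean on these libraries where they do the work, as an engineer would, in place of code of your own. Each camera call takes 0.05 s, during which the arm holds its last target. There are 200 camera calls.

## Working session

There is one attempt and no reset: what is moved stays moved. The work goes in short steps, Python scripts to look and compute and a tool call to move; the robot and the scene stay as the last step left them, time stands still between calls to the robot, and variables do not carry over. Pictures are saved under pics/ and viewed, at most 14 in all, crops included, and the job is handed in when it is done.

Besides the shell and the picture viewer there is one more tool, called after "Request:" in YAML: its name, and indented under it one key for each argument. move_arm: Moves the arm, as the interface text tells. Its arguments: {"type":"object","properties":{"series":{"type":"array","items":{"type":"number"}},"grip_force":{"type":"number"}},"required":["series"]}

```bash
mkdir -p pics; ls; python3 - <<'E'
from cell import arm, eyes
import cv2
s=arm.get_state(); print({k:s[k] for k in ('t','tcp_pos','tool_rot','opening','force')})
for n in ('scene','top'):
    c=eyes.camera(n); cv2.imwrite(f'pics/{n}0.png',c['color']); print(n,{k:c[k] for k in c if k!='color'})
E
```

```text
pics
{'t': 0.0, 'tcp_pos': array([ 145.48869298, -530.15127899,  204.8897491 ]), 'tool_rot': array([-3.11233975e+00, -4.19279549e-01,  1.21094602e-04]), 'opening': 1.001012134957021, 'force': array([ 0.00890636, -0.60245567,  0.80530395])}
scene {'fx': 573.0864280101848, 'fy': 573.0864280101848, 'cx': 321.8497847505993, 'cy': 240.92991302834966, 'xyz': array([-134.57944925, -311.78257025, 1474.47158484]), 'attitude': array([ 0.42015972, -0.28711512, -1.1675476 ])}
top {'fx': 557.4016328889528, 'fy': 557.4016328889528, 'cx': 316.4685802102676, 'cy': 240.08055437549444, 'xyz': array([ 275.18421063,  -21.82301896, 1803.37442692]), 'attitude': array([ 0.11075169, -0.12717507, -1.55106729])}
```

View pics/scene0.png

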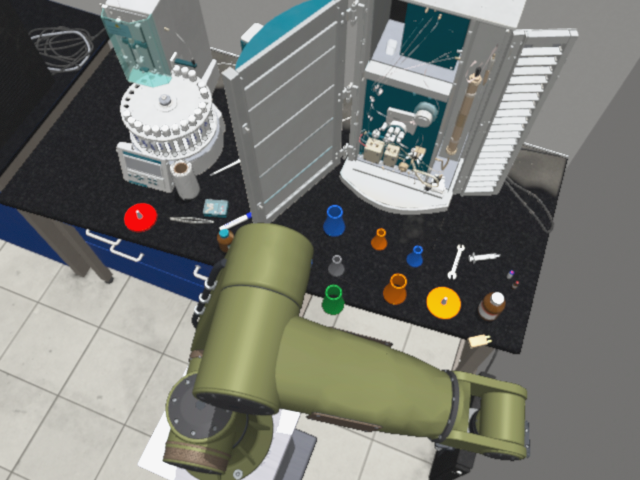

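View pics/top0.png

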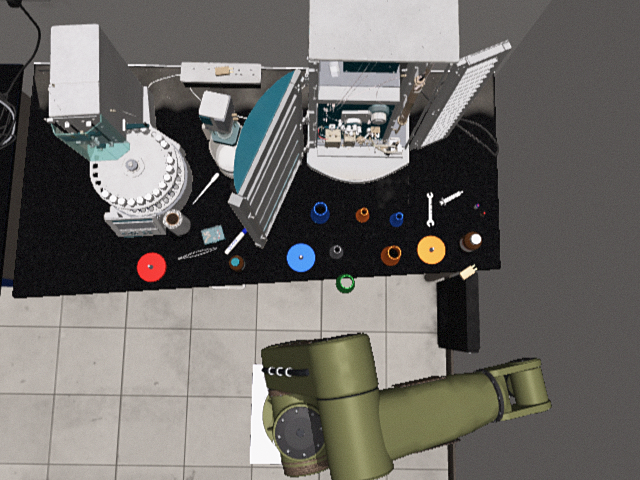

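The blobs as (scene px / top px):

| Item | Scene px | Top px |
|---|---|---|
| Large blue sleeve | (334,220) | (320,212) |
| Small blue sleeve | (415,256) | (397,219) |
| Small orange sleeve | (379,238) | (362,214) |
| Large orange sleeve | (397,288) | (391,255) |
| Orange stand | (443,303) | (431,250) |
| Blue stand | hidden by the arm | (301,257) |

Things that could be mistaken for these:
- Green large sleeve, top (345,283): a look-alike of the large blue one.
- Red stand, top (151,267): a look-alike of the blue stand.
- Grey sleeve, top (336,252).
- Bottles, top (472,241) and (236,263).

I choose by colour and size.

```bash
cat > h.py <<'E'
from cell import arm, eyes
import cv2, numpy as np
from scipy.spatial.transform import Rotation as R
def ray(c,u,v):
    d=np.array([(u-c['cx'])/c['fx'],-(v-c['cy'])/c['fy'],-1.])
    return R.from_rotvec(c['attitude']).apply(d)
def onto(c,u,v,z):
    d=ray(c,u,v); o=np.array(c['xyz']); return (o+d*(z-o[2])/d[2])
def proj(c,p):
    q=R.from_rotvec(c['attitude']).inv().apply(np.array(p)-c['xyz']); return c['cx']-c['fx']*q[0]/q[2], c['cy']+c['fy']*q[1]/q[2]
def mask(c,col):
    h=cv2.cvtColor(c['color'],cv2.COLOR_BGR2HSV)
    lo,hi={'blue':((100,110,60),(125,255,255)),'orange':((7,150,60),(24,255,255)),'green':((50,110,40),(80,255,255))}[col]
    return cv2.morphologyEx(cv2.inRange(h,lo,hi),cv2.MORPH_CLOSE,np.ones((3,3)))
def blobs(c,col,amin=60):
    n,l,s,ce=cv2.connectedComponentsWithStats(mask(c,col))
    return [(s[i],ce[i],l==i) for i in range(1,n) if s[i][4]>=amin]
E
python3 - <<'E'
from h import *
for n in ('top','scene'):
    c=eyes.camera(n)
    for col in ('blue','orange'):
        for s,ce,_ in blobs(c,col):
            print(n,col,s,ce.round(1),[onto(c,*ce,z).round(0)[:2] for z in (8,25,40)])
    if n=='top':
        cv2.imwrite('pics/crop.png',cv2.resize(c['color'][190:300,210:490],None,fx=2.8,fy=2.8,interpolation=cv2.INTER_CUBIC))
        print('table',[onto(c,u,v,0).round(0)[:2] for u,v in ((20,295),(498,268),(262,240),(300,70),(336,252),(345,283),(360,180))])
w=eyes.camera('wrist');s=arm.get_state();T=R.from_rotvec(s['tool_rot']).inv()
print({k:w[k] for k in w if k!='color'},T.apply(w['xyz']-s['tcp_pos']),(T*R.from_rotvec(w['attitude'])).as_matrix().round(3))
E
```

```text
top blue [311 202  19  22 256] [319.7 213.6] [array([638., -48.]), array([635., -47.]), array([632., -47.])]
top blue [389 212  15  15 161] [396.1 219.2] [array([ 624., -299.]), array([ 621., -296.]), array([ 618., -294.])]
top blue [286 243  30  29 677] [300.5 257.1] [array([493.,  12.]), array([491.,  12.]), array([489.,  12.])]
top orange [355 207  15  16 166] [362.2 214.7] [array([ 637., -187.]), array([ 634., -186.]), array([ 631., -184.])]
top orange [465 232  17  17 106] [470.4 241.6] [array([ 554., -542.]), array([ 551., -537.]), array([ 549., -532.])]
top orange [417 235  29  30 657] [430.9 249.5] [array([ 526., -412.]), array([ 523., -408.]), array([ 521., -405.])]
top orange [381 245  21  21 279] [390.2 255.4] [array([ 504., -279.]), array([ 502., -276.]), array([ 500., -274.])]
top orange [229 255  14  15  76] [236.8 263.4] [array([469., 218.]), array([467., 216.]), array([466., 214.])]
table [array([357., 909.]), array([ 469., -632.]), array([548., 139.]), array([1141.,   27.]), array([ 513., -103.]), array([ 412., -133.]), array([ 756., -180.])]
scene blue [   0  204   
[... 775 characters left out ...]
])]
scene orange [383 273  24  32 589] [395.6 289.2] [array([ 511., -277.]), array([ 504., -277.]), array([ 497., -278.])]
scene orange [426 286  35  34 904] [443.  302.5] [array([ 522., -410.]), array([ 514., -409.]), array([ 507., -408.])]
scene orange [484 294  21  20 176] [491.7 306. ] [array([ 561., -536.]), array([ 553., -533.]), array([ 546., -531.])]
{'fx': 432.3839335800838, 'fy': 432.3839335800838, 'cx': 317.3867456005669, 'cy': 231.66524508250657, 'xyz': array([ 208.78908326, -512.45765693,  384.37933609]), 'attitude': array([-0.19684487,  0.15026862, -1.29766332])} [  65.75420109   -0.53727752 -179.17969652] [[-0.001  0.974  0.229]
 [ 1.     0.001 -0.   ]
 [-0.001  0.229 -0.974]]
```

View pics/crop.png

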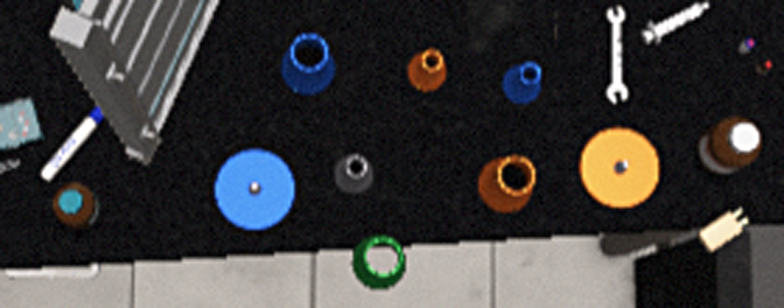

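The crop confirms the choice. Blue large is at (308,63), orange small at (428,68), blue small at (524,82) and orange large at (507,183). The stands are at (254,189) and (619,167), the grey sleeve is at (353,173) and green at (380,262). The door's lower corner is at (148,150). Next I'll move above the right-hand group for a wrist view.

Request:
move_arm:
  series: [0,0,-0.267,0.4245,0.25,0.02,-1,0,0,-0.267,0.4245,0.25,0.02,-1,0,0,-0.267,0.4245,0.25,0.02,-1,0,0,-0.267,0.4245,0.25,0.02,-1,0,0,-0.267,0.4245,0.25,0.02,-1,0,0,-0.267,0.4245,0.25,0.02,-1,0,0,-0.267,0.4245,0.25,0.02,-1,0,0,-0.267,0.4245,0.25,0.02,-1,0,0,-0.267,0.4245,0.25,0.02,-1,0,0,-0.267,0.4245,0.25,0.02,-1,0,0,-0.267,0.4245,0.25,0.02,-1,0,0,-0.267,0.4245,0.25,0.02,-1,0,0,-0.267,0.4245,0.25,0.02,-1,0,0,-0.267,0.4245,0.25,0.02,-1]
  grip_force: 12

```text
t: 1.65
tcp_pos: [569.2, -281.3, 225.7]
tool_rot: [3.141, -0.001, 0.0]
force: [0.0, 0.3, -0.7]
opening: 0.996
gripper_force: 0.0
```

```bash
python3 - <<'E'
from h import *
s=arm.get_state(); print(s['t'],s['tcp_pos'],s['tool_rot'],s['joint_pos'])
c=eyes.camera('wrist'); cv2.imwrite('pics/w1.png',c['color'])
for col in ('blue','orange'):
    for b,ce,m in blobs(c,col,200): print(col,b,ce.round(0),onto(c,*ce,40).round(0))
for n,p in dict(os=(632,-186,65),bs=(620,-297,65),ol=(503,-277,88),st=(525,-411,8)).items(): print(n,np.round(proj(c,p)))
E
```

```text
1.65 [ 569.17271385 -281.31688335  225.67813737] [ 3.14145872e+00 -1.16408512e-03  1.99190939e-04] [-5.16697674e-01  4.80181800e-01  1.22643088e+00 -5.41772510e-05
  1.43480368e+00  1.05484710e+00]
blue [   0   90   95   73 5699] [ 46. 127.] [638. -58.  40.]
blue [ 311  118   51   52 1800] [335. 143.] [ 624. -296.   40.]
blue [   0  235   65   72 3712] [ 30. 273.] [512. -26.  40.]
orange [ 177  103   62   53 2311] [209. 129.] [ 636. -192.   40.]
orange [401 201 102  96 985] [444. 254.] [ 529. -392.   40.]
orange [ 589  204   51   51 1475] [614. 228.] [ 552. -537.   40.]
orange [ 282  237   66   90 4338] [314. 280.] [ 505. -278.   40.]
orange [601 261  39  11 212] [621. 267.] [ 517. -550.   40.]
os [193. 134.]
bs [338. 150.]
ol [312. 303.]
st [454. 248.]
```

View pics/w1.png

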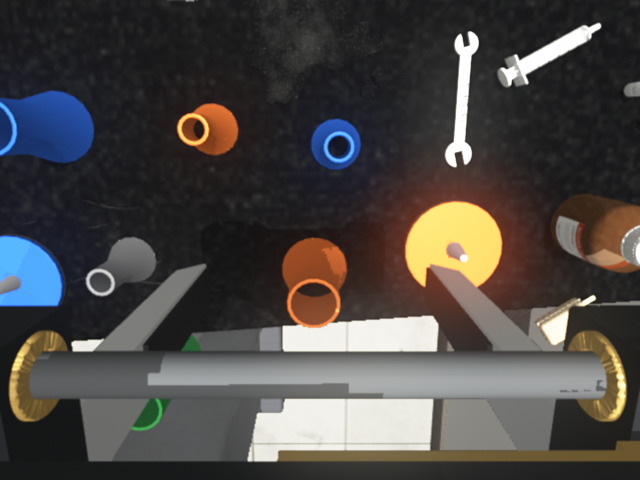

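The wrist view shows these rim centres: orange small (194,129), blue small (340,147), orange large (314,302). The orange post tip is at (463,258) and the plate centre near (453,248). I'll cast these onto their heights.

```bash
python3 - <<'E'
from h import *
c=eyes.camera('wrist')
for n,u,v,z in (('os',193.5,129,65),('bs',340,147,65),('ol',314,302,88),('ostip',463.5,258,38),('grey',101,282,65)): print(n,onto(c,u,v,z).round(1))
# rims by brightness: ellipse fits
h=cv2.cvtColor(c['color'],cv2.COLOR_BGR2HSV)
for n,(x0,x1,y0,y1),z in (('os',(170,215,105,155),65),('bs',(315,365,125,170),65),('ol',(280,345,270,330),88)):
    m=(h[y0:y1,x0:x1,2]>200).astype(np.uint8); cs,_=cv2.findContours(m,0,1); k=max(cs,key=cv2.contourArea)
    (u,v),a,_=cv2.fitEllipse(cv2.convexHull(k)); print(n,u+x0,v+y0,a,onto(c,u+x0,v+y0,z).round(1))
m=mask(c,'orange'); m[:, :395]=0; m[:,510:]=0
k=max(cv2.findContours(m,0,1)[0],key=cv2.contourArea); k=k[k[:,0,1]<265]; (u,v),a,_=cv2.fitEllipse(k); print('plate',u,v,a,onto(c,u,v,8).round(1))
E
```

```text
os [ 636.  -186.3   65. ]
bs [ 622.3 -298.5   65. ]
ol [ 504.  -278.2   88. ]
ostip [ 524.7 -410.2   38. ]
grey [ 512.5 -101.3   65. ]
os 196.8811206817627 124.54179954528809 (33.71113204956055, 45.480804443359375) [ 639.3 -189.1   65. ]
bs 338.84523010253906 146.4986801147461 (30.839542388916016, 31.973365783691406) [ 622.6 -297.6   65. ]
ol 313.3872375488281 320.2491149902344 (61.909427642822266, 84.51557922363281) [ 488.6 -277.7   88. ]
plate 452.8901672363281 246.5769805908203 (89.74700927734375, 97.89385223388672) [ 527.  -409.8    8. ]
```

Request:
move_arm:
  series: [0,0,0,0.066,0.0945,0,-1,0,0,0,0.066,0.0945,0,-1,0,0,0,0.066,0.0945,0,-1,0,0,0,0.066,0.0945,-0.04,-1,0,0,0,0.066,0.0945,-0.08,-0.6,0,0,0,0.066,0.0945,-0.12,-0.4,0,0,0,0.066,0.0945,-0.15,-0.3,0,0,0,0.066,0.0945,-0.175,-0.2,0,0,0,0.066,0.0945,-0.1925,-0.2,0,0,0,0.066,0.0945,-0.1925,-0.2,0,0,0,0.066,0.0945,-0.1925,0.1,0,0,0,0.066,0.0945,-0.1925,0.4,0,0,0,0.066,0.0945,-0.1925,0.6,0,0,0,0.066,0.0945,-0.1925,0.7,0,0,0,0.066,0.0945,-0.1925,0.7,0,0,0,0.066,0.0945,-0.1925,0.7,0,0,0,0.066,0.0945,-0.1925,0.7]
  grip_force: 12

```text
t: 3.45
tcp_pos: [636.3, -185.9, 33.5]
tool_rot: [3.141, 0.001, 0.001]
force: [0.6, 0.5, 5.9]
opening: 0.257
gripper_force: 12.0
```

Request:
move_arm:
  series: [0,0,0,0,0,0.03,0.7,0,0,0,0,0,0.07,0.7,0,0,0,0,0,0.12,0.7,0,0,0,-0.01,-0.02,0.15,0.7,0,0,0,-0.03,-0.06,0.15,0.7,0,0,0,-0.05,-0.1,0.15,0.7,0,0,0,-0.07,-0.14,0.15,0.7,0,0,0,-0.09,-0.18,0.15,0.7,0,0,0,-0.103,-0.21,0.15,0.7,0,0,0,-0.1105,-0.224,0.14,0.7,0,0,0,-0.1105,-0.224,0.11,0.7,0,0,0,-0.1105,-0.224,0.08,0.7,0,0,0,-0.1105,-0.224,0.06,0.7,0,0,0,-0.1105,-0.224,0.06,0.7,0,0,0,-0.1105,-0.224,0.06,0.7]

```text
t: 4.95
tcp_pos: [525.9, -409.4, 93.1]
tool_rot: [-3.141, -0.002, 0.0]
force: [-0.3, -0.3, -0.7]
opening: 0.254
gripper_force: 12.0
```

```bash
python3 - <<'E'
from h import *
c=eyes.camera('wrist'); s=eyes.camera('scene')
a=cv2.resize(c['color'],(400,300)); b=cv2.resize(s['color'][225:345,360:520],(400,300))
cv2.imwrite('pics/p1.png',np.hstack([a,b]))
E
```

```text
(no output)
```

View pics/p1.png

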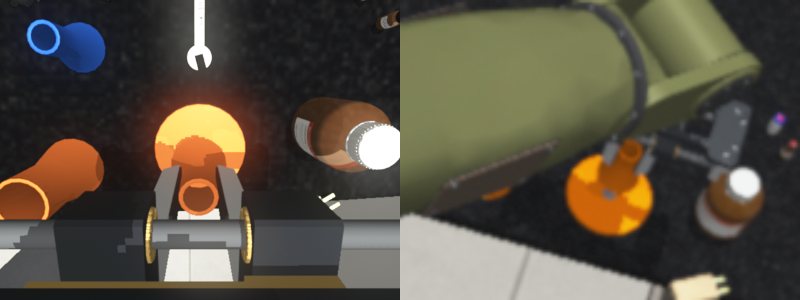

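The sleeve hangs upright over the plate, seen at (198,165) left and (625,165) right. I'll lower it gently.

Request:
move_arm:
  series: [0,0,0,0,-0.0005,-0.015,0.7,0,0,0,0,-0.0005,-0.03,0.7,0,0,0,0,-0.0005,-0.04,0.7,0,0,0,0,-0.0005,-0.045,0.7,0,0,0,0,-0.0005,-0.048,0.7,0,0,0,0,-0.0005,-0.05,0.7,0,0,0,0,-0.0005,-0.0515,0.7,0,0,0,0,-0.0005,-0.0515,0.7,0,0,0,0,-0.0005,-0.0515,0.7]

```text
t: 5.95
tcp_pos: [525.6, -410.5, 41.7]
tool_rot: [3.141, 0.001, 0.001]
force: [-0.6, 0.0, -0.7]
opening: 0.251
gripper_force: 12.0
```

Request:
move_arm:
  series: [0,0,0,0,0,-0.0005,0.7,0,0,0,0,0,-0.001,0.7,0,0,0,0,0,-0.001,0.7,0,0,0,0,0,-0.001,0.7]

```text
t: 6.35
tcp_pos: [525.8, -410.6, 41.4]
tool_rot: [3.141, 0.001, 0.001]
force: [-2.2, 1.1, 6.4]
opening: 0.253
gripper_force: 12.0
```

Request:
move_arm:
  series: [0,0,0,0,0,0,0.4,0,0,0,0,0,0,0.1,0,0,0,0,0,0,-0.2,0,0,0,0,0,0.02,-0.2,0,0,0,0,0,0.05,-0.2,0,0,0,0,0,0.09,-0.5,0,0,0,0,0,0.13,-1,0,0,0,-0.008,0.04,0.14,-1,0,0,0,-0.015,0.08,0.14,-1,0,0,0,-0.0215,0.12,0.14,-1,0,0,0,-0.0215,0.1325,0.14,-1,0,0,0,-0.0215,0.1325,0.14,-1,0,0,0,-0.0215,0.1325,0.14,-1]

```text
t: 7.65
tcp_pos: [504.3, -278.7, 180.5]
tool_rot: [3.141, 0.001, 0.0]
force: [0.5, -0.2, 1.1]
opening: 0.999
gripper_force: 0.0
```

```bash
python3 - <<'E'
from h import *
c=eyes.camera('wrist'); cv2.imwrite('pics/p2.png',c['color'])
for n,p in dict(ol=(504,-278,88),st=(525.5,-410,73)).items(): print(n,np.round(proj(c,p)))
E
```

```text
ol [317. 235.]
st [514. 198.]
```

View pics/p2.png

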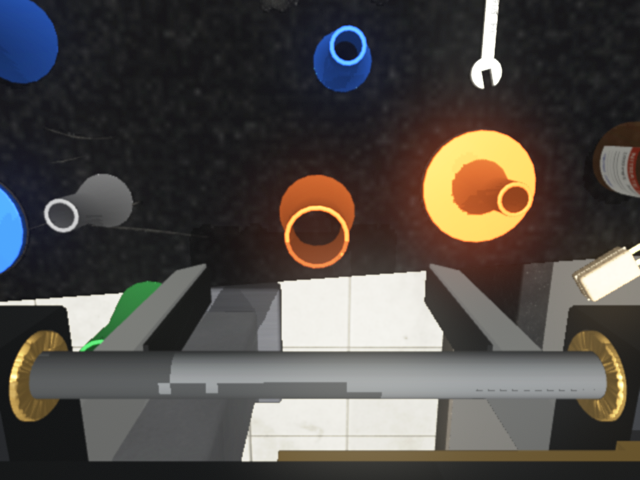

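The small orange sleeve stands on the plate, with its rim at (514,198) as predicted. The large orange rim is at (317,237), centred between the fingers.

Request:
move_arm:
  series: [0,0,0,0,0,-0.04,-0.8,0,0,0,0,0,-0.08,-0.6,0,0,0,0,0,-0.11,-0.5,0,0,0,0,0,-0.1275,-0.4,0,0,0,0,0,-0.1275,-0.3,0,0,0,0,0,-0.1275,-0.1,0,0,0,0,0,-0.1275,0.1,0,0,0,0,0,-0.1275,0.3,0,0,0,0,0,-0.1275,0.4,0,0,0,0,0,-0.1275,0.4,0,0,0,0,0,-0.1275,0.4,0,0,0,0,0,-0.1275,0.4]

```text
t: 8.9
tcp_pos: [504.6, -278.3, 54.0]
tool_rot: [3.14, 0.001, 0.003]
force: [-0.2, -1.3, 6.8]
opening: 0.453
gripper_force: 12.0
```

Request:
move_arm:
  series: [0,0,0,0,0,0.03,0.4,0,0,0,0,0,0.07,0.4,0,0,0,0,0,0.11,0.4,0,0,0,0,0,0.125,0.4,0,0,0,0.005,-0.03,0.125,0.4,0,0,0,0.011,-0.065,0.125,0.4,0,0,0,0.016,-0.1,0.125,0.4,0,0,0,0.0205,-0.125,0.125,0.4,0,0,0,0.0213,-0.132,0.12,0.4,0,0,0,0.0213,-0.132,0.1,0.4,0,0,0,0.0213,-0.132,0.085,0.4,0,0,0,0.0213,-0.132,0.085,0.4,0,0,0,0.0213,-0.132,0.085,0.4]

```text
t: 10.2
tcp_pos: [525.5, -409.3, 138.2]
tool_rot: [-3.141, -0.002, 0.0]
force: [0.6, 0.7, -0.1]
opening: 0.452
gripper_force: 12.0
```

```bash
python3 - <<'E'
from h import *
c=eyes.camera('wrist'); s=eyes.camera('scene')
a=cv2.resize(c['color'],(400,300)); b=cv2.resize(s['color'][245:335,390:510],(400,300),interpolation=cv2.INTER_CUBIC)
cv2.imwrite('pics/p3.png',np.hstack([a,b]))
E
```

```text
(no output)
```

View pics/p3.png

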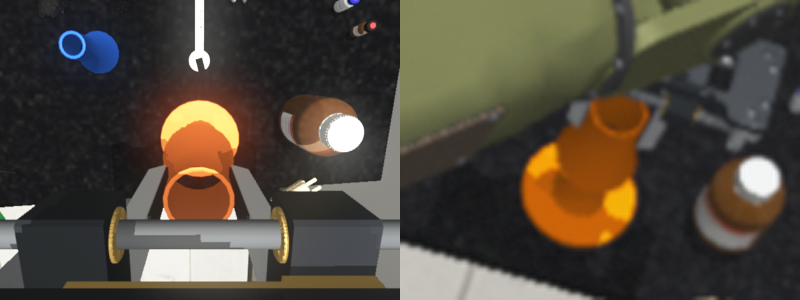

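The large sleeve hangs upright, centred over the stand with the small sleeve inside its footprint.

Request:
move_arm:
  series: [0,0,0,0,-0.0005,-0.012,0.4,0,0,0,0,-0.0005,-0.025,0.4,0,0,0,0,-0.0005,-0.038,0.4,0,0,0,0,-0.0005,-0.05,0.4,0,0,0,0,-0.0005,-0.06,0.4,0,0,0,0,-0.0005,-0.067,0.4,0,0,0,0,-0.0005,-0.071,0.4,0,0,0,0,-0.0005,-0.073,0.4,0,0,0,0,-0.0005,-0.0745,0.4,0,0,0,0,-0.0005,-0.0755,0.4,0,0,0,0,-0.0005,-0.0755,0.4,0,0,0,0,-0.0005,-0.0755,0.4]

```text
t: 11.5
tcp_pos: [525.4, -410.5, 62.7]
tool_rot: [3.141, 0.001, 0.0]
force: [-0.4, -0.7, 0.7]
opening: 0.455
gripper_force: 12.0
```

Request:
move_arm:
  series: [0,0,0,0,0,-0.0005,0.4,0,0,0,0,0,-0.001,0.4,0,0,0,0,0,-0.001,0.4,0,0,0,0,0,-0.001,0.4]

```text
t: 11.9
tcp_pos: [525.5, -410.5, 62.1]
tool_rot: [3.141, 0.001, 0.001]
force: [-1.1, 1.1, 6.8]
opening: 0.448
gripper_force: 12.0
```

Request:
move_arm:
  series: [0,0,0,0,0,0,0.2,0,0,0,0,0,0,0,0,0,0,0,0,0,-0.3,0,0,0,0,0,0,-0.4,0,0,0,0,0,0.02,-0.4,0,0,0,0,0,0.05,-0.4,0,0,0,0,0,0.09,-0.6,0,0,0,0,0,0.125,-1,0,0,0,0.02,0.03,0.14,-1,0,0,0,0.045,0.06,0.14,-1,0,0,0,0.07,0.09,0.14,-1,0,0,0,0.0965,0.1125,0.14,-1,0,0,0,0.0965,0.1125,0.14,-1,0,0,0,0.0965,0.1125,0.14,-1]

```text
t: 13.3
tcp_pos: [622.0, -297.5, 201.0]
tool_rot: [-3.141, -0.003, 0.001]
force: [-0.1, -0.8, -0.8]
opening: 0.992
gripper_force: 0.0
```

```bash
python3 - <<'E'
from h import *
c=eyes.camera('wrist'); s=eyes.camera('scene')
a=cv2.resize(c['color'],(400,300)); b=cv2.resize(s['color'][245:335,390:510],(400,300),interpolation=cv2.INTER_CUBIC)
cv2.imwrite('pics/p4.png',np.hstack([a,b]))
print(np.array(proj(c,(622,-298,65)))*.625,np.array(proj(c,(525.5,-410,96)))*.625)
E
```

```text
[199.08971084 137.87587137] [295.46754227 224.79118455]
```

View pics/p4.png

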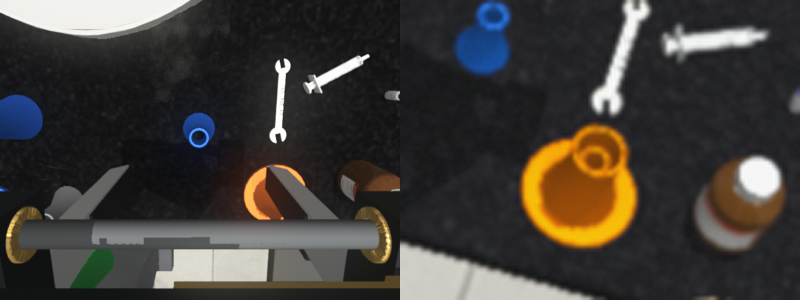

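The orange pair is nested and flat: the scene crop shows the small rim inside the large one at (598,155). The blue small rim is at (198,138), as predicted.

Request:
move_arm:
  series: [0,0,0,0,0,-0.04,-0.9,0,0,0,0,0,-0.08,-0.6,0,0,0,0,0,-0.12,-0.4,0,0,0,0,0,-0.15,-0.2,0,0,0,0,0,-0.1675,-0.2,0,0,0,0,0,-0.1675,-0.1,0,0,0,0,0,-0.1675,0.1,0,0,0,0,0,-0.1675,0.4,0,0,0,0,0,-0.1675,0.6,0,0,0,0,0,-0.1675,0.7,0,0,0,0,0,-0.1675,0.7,0,0,0,0,0,-0.1675,0.7,0,0,0,0,0,-0.1675,0.7]

```text
t: 14.7
tcp_pos: [622.2, -298.1, 34.9]
tool_rot: [3.141, 0.001, 0.002]
force: [-0.5, -0.4, 5.8]
opening: 0.254
gripper_force: 12.0
```

Request:
move_arm:
  series: [0,0,0,0,0,0.03,0.7,0,0,0,0,0,0.07,0.7,0,0,0,0,0,0.11,0.7,0,0,0,0,0,0.15,0.7,0,0,0,-0.01,0.02,0.17,0.7,0,0,0,-0.03,0.06,0.17,0.7,0,0,0,-0.05,0.1,0.17,0.7,0,0,0,-0.07,0.14,0.17,0.7,0,0,0,-0.095,0.18,0.17,0.7,0,0,0,-0.12,0.215,0.17,0.7,0,0,0,-0.129,0.238,0.17,0.7,0,0,0,-0.129,0.238,0.17,0.7,0,0,0,-0.129,0.238,0.17,0.7,0,0,0,-0.129,0.238,0.17,0.7]

```text
t: 16.1
tcp_pos: [493.2, -60.6, 203.8]
tool_rot: [3.142, 0.0, -0.0]
force: [-0.1, -0.0, -0.9]
opening: 0.25
gripper_force: 12.0
```

```bash
python3 - <<'E'
from h import *
c=eyes.camera('wrist'); cv2.imwrite('pics/p5.png',c['color'])
for b,ce,m in blobs(c,'blue',200):
    k=max(cv2.findContours(m.astype(np.uint8),0,1)[0],key=cv2.contourArea); (u,v),a,_=cv2.fitEllipse(k)
    print(b,ce.round(0),(round(u),round(v)),a,onto(c,u,v,8).round(1))
for n,p in dict(bl=(636,-46,88),tip=(493,12,38)).items(): print(n,np.round(proj(c,p)))
E
```

```text
[ 259    0   81   73 3789] [300.  39.] (299, 32) (75.91813659667969, 83.16715240478516) [635.4 -45.6   8. ]
[  153   120   210   222 26234] [259. 218.] (258, 218) (151.41433715820312, 244.53013610839844) [482.9  -7.4   8. ]
bl [294.   3.]
tip [228. 214.]
```

View pics/p5.png

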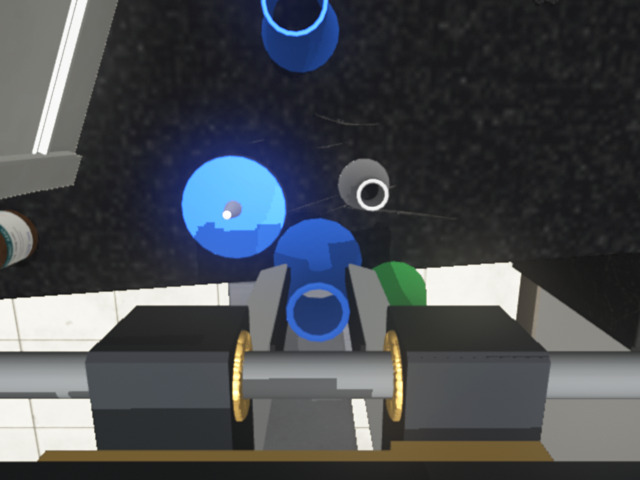

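The blue post tip is at (227,214), which confirms the stand at (493,12.5). The held sleeve is upright at (318,310), the grey one is at (372,194) and the door corner is at (80,157), clear of the gripper.

Request:
move_arm:
  series: [0,0,0,0,0.03,0,0.7,0,0,0,0,0.06,0,0.7,0,0,0,0,0.073,0,0.7,0,0,0,0,0.073,-0.03,0.7,0,0,0,0,0.073,-0.06,0.7,0,0,0,0,0.073,-0.085,0.7,0,0,0,0,0.073,-0.1,0.7,0,0,0,0,0.073,-0.112,0.7,0,0,0,0,0.073,-0.124,0.7,0,0,0,0,0.073,-0.136,0.7,0,0,0,0,0.073,-0.146,0.7,0,0,0,0,0.073,-0.153,0.7,0,0,0,0,0.073,-0.157,0.7,0,0,0,0,0.073,-0.159,0.7,0,0,0,0,0.073,-0.16,0.7,0,0,0,0,0.073,-0.16,0.7,0,0,0,0,0.073,-0.16,0.7]

```text
t: 17.85
tcp_pos: [493.0, 13.1, 44.3]
tool_rot: [3.142, 0.001, 0.001]
force: [0.4, 0.8, -0.3]
opening: 0.257
gripper_force: 12.0
```

Request:
move_arm:
  series: [0,0,0,0,-0.0005,-0.0005,0.7,0,0,0,0,-0.0005,-0.001,0.7,0,0,0,0,-0.0005,-0.0013,0.7,0,0,0,0,-0.0005,-0.0013,0.7,0,0,0,0,-0.0005,-0.0013,0.7]

```text
t: 18.35
tcp_pos: [493.0, 12.6, 42.9]
tool_rot: [3.142, 0.001, 0.001]
force: [-0.5, -0.2, 4.1]
opening: 0.254
gripper_force: 12.0
```

Request:
move_arm:
  series: [0,0,0,0,0,0,0.4,0,0,0,0,0,0,0.1,0,0,0,0,0,0,-0.2,0,0,0,0,0,0.02,-0.2,0,0,0,0,0,0.05,-0.2,0,0,0,0,0,0.09,-0.5,0,0,0,0,0,0.13,-1,0,0,0,0.01,-0.01,0.157,-1,0,0,0,0.045,-0.025,0.157,-1,0,0,0,0.085,-0.04,0.157,-1,0,0,0,0.125,-0.055,0.157,-1,0,0,0,0.143,-0.0585,0.157,-1,0,0,0,0.143,-0.0585,0.157,-1,0,0,0,0.143,-0.0585,0.157,-1]

```text
t: 19.75
tcp_pos: [635.4, -45.7, 199.0]
tool_rot: [-3.141, -0.001, 0.002]
force: [-0.5, 0.2, -0.1]
opening: 1.002
gripper_force: 0.0
```

```bash
python3 - <<'E'
from h import *
c=eyes.camera('wrist'); cv2.imwrite('pics/p6.png',c['color'])
for n,p in dict(bl=(636,-46,88),st=(493,12.5,73)).items(): print(n,np.round(proj(c,p)))
E
```

```text
bl [318. 227.]
st [245. 398.]
```

View pics/p6.png

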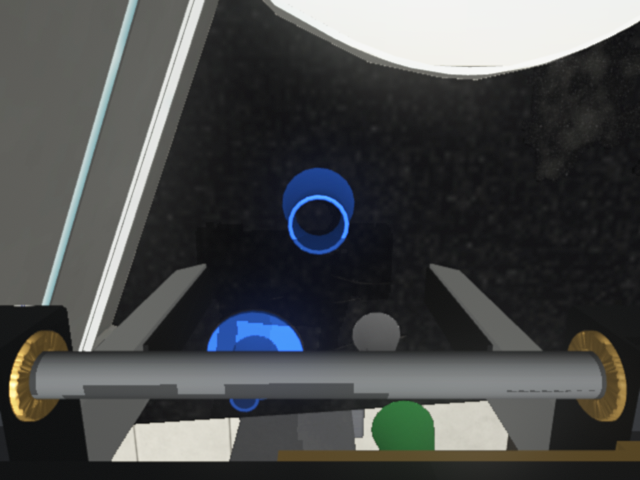

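The large blue rim is at (319,224), 3 px above the prediction, so x is +2 mm. The small blue sleeve's rim bottom is at (245,405) on the stand, as expected.

Request:
move_arm:
  series: [0,0,0,0.0022,-0.0007,-0.03,-0.9,0,0,0,0.0022,-0.0007,-0.07,-0.7,0,0,0,0.0022,-0.0007,-0.11,-0.5,0,0,0,0.0022,-0.0007,-0.135,-0.4,0,0,0,0.0022,-0.0007,-0.1455,-0.3,0,0,0,0.0022,-0.0007,-0.1455,-0.2,0,0,0,0.0022,-0.0007,-0.1455,0,0,0,0,0.0022,-0.0007,-0.1455,0.2,0,0,0,0.0022,-0.0007,-0.1455,0.4,0,0,0,0.0022,-0.0007,-0.1455,0.4,0,0,0,0.0022,-0.0007,-0.1455,0.4,0,0,0,0.0022,-0.0007,-0.1455,0.4]

```text
t: 21.0
tcp_pos: [638.8, -46.6, 55.8]
tool_rot: [3.141, 0.001, 0.004]
force: [-0.7, 0.4, 6.4]
opening: 0.439
gripper_force: 12.0
```

Request:
move_arm:
  series: [0,0,0,0,0,0.03,0.4,0,0,0,0,0,0.07,0.4,0,0,0,0,0,0.11,0.4,0,0,0,0,0,0.125,0.4,0,0,0,-0.03,0.012,0.125,0.4,0,0,0,-0.065,0.026,0.125,0.4,0,0,0,-0.1,0.041,0.125,0.4,0,0,0,-0.13,0.053,0.125,0.4,0,0,0,-0.1455,0.059,0.125,0.4,0,0,0,-0.1455,0.059,0.11,0.4,0,0,0,-0.1455,0.059,0.09,0.4,0,0,0,-0.1455,0.059,0.085,0.4,0,0,0,-0.1455,0.059,0.085,0.4]

```text
t: 22.3
tcp_pos: [492.1, 12.4, 138.5]
tool_rot: [-3.141, -0.001, 0.003]
force: [-0.0, -0.1, 0.5]
opening: 0.443
gripper_force: 12.0
```

```bash
python3 - <<'E'
from h import *
c=eyes.camera('wrist'); s=eyes.camera('top'); u,v=map(int,proj(s,(493,12,50)))
a=cv2.resize(c['color'],(400,300)); b=cv2.resize(s['color'][v-45:v+45,u-60:u+60],(400,300),interpolation=cv2.INTER_CUBIC)
cv2.imwrite('pics/p7.png',np.hstack([a,b]))
print(arm.get_state()['tcp_pos'])
E
```

```text
[492.81634027  12.36354283 139.66802758]
```

View pics/p7.png

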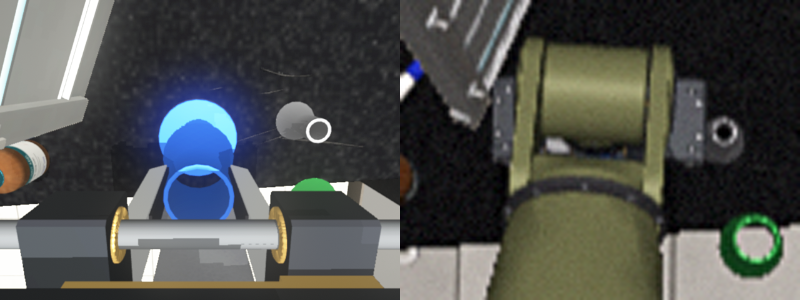

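The sleeve hangs centred over the blue plate, at (198,160) in the left view. The gripper is clear of the door corner.

Request:
move_arm:
  series: [0,0,0,0,0,-0.012,0.4,0,0,0,0,0,-0.025,0.4,0,0,0,0,0,-0.038,0.4,0,0,0,0,0,-0.05,0.4,0,0,0,0,0,-0.06,0.4,0,0,0,0,0,-0.067,0.4,0,0,0,0,0,-0.071,0.4,0,0,0,0,0,-0.073,0.4,0,0,0,0,0,-0.0745,0.4,0,0,0,0,0,-0.0745,0.4,0,0,0,0,0,-0.0745,0.4]

```text
t: 23.5
tcp_pos: [492.7, 12.4, 64.9]
tool_rot: [3.142, 0.001, 0.001]
force: [-0.9, -0.8, -1.0]
opening: 0.441
gripper_force: 12.0
```

Request:
move_arm:
  series: [0,0,0,0,0,-0.0005,0.4,0,0,0,0,0,-0.001,0.4,0,0,0,0,0,-0.0013,0.4,0,0,0,0,0,-0.0013,0.4,0,0,0,0,0,-0.0013,0.4]

```text
t: 24.0
tcp_pos: [492.7, 12.4, 63.8]
tool_rot: [3.142, 0.001, 0.001]
force: [-1.3, 0.1, 4.8]
opening: 0.442
gripper_force: 12.0
```

Request:
move_arm:
  series: [0,0,0,0,0,0,0.2,0,0,0,0,0,0,0,0,0,0,0,0,0,-0.3,0,0,0,0,0,0,-0.4,0,0,0,0,0,0.02,-0.4,0,0,0,0,0,0.05,-0.4,0,0,0,0,0,0.09,-0.5,0,0,0,0,0,0.13,-0.5,0,0,0,0,-0.02,0.16,-0.5,0,0,0,-0.01,-0.06,0.17,-0.5,0,0,0,-0.02,-0.1,0.17,-0.5,0,0,0,-0.02,-0.14,0.17,-0.5,0,0,0,-0.02,-0.18,0.17,-0.5,0,0,0,-0.02,-0.22,0.17,-0.5,0,0,0,-0.02,-0.22,0.17,-0.5,0,0,0,-0.02,-0.22,0.17,-0.5,0,0,0,-0.02,-0.22,0.17,-0.5]

```text
t: 25.7
tcp_pos: [472.6, -206.8, 233.3]
tool_rot: [-3.141, -0.002, 0.0]
force: [0.1, 0.4, -0.9]
opening: 0.75
gripper_force: 0.0
```

```bash
python3 - <<'E'
from h import *
s=eyes.camera('top'); w=eyes.camera('wrist')
b=cv2.resize(s['color'][185:305,215:495],(800,343),interpolation=cv2.INTER_CUBIC)
a=cv2.resize(w['color'],(320,240))
o=np.zeros((590,800,3),np.uint8); o[:343]=b; o[345:585,:320]=a
sc=eyes.camera('scene'); o[345:585,330:]=cv2.resize(sc['color'][190:330,290:530],(470,240)); cv2.imwrite('pics/p8.png',o)
E
```

```text
(no output)
```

View pics/p8.png

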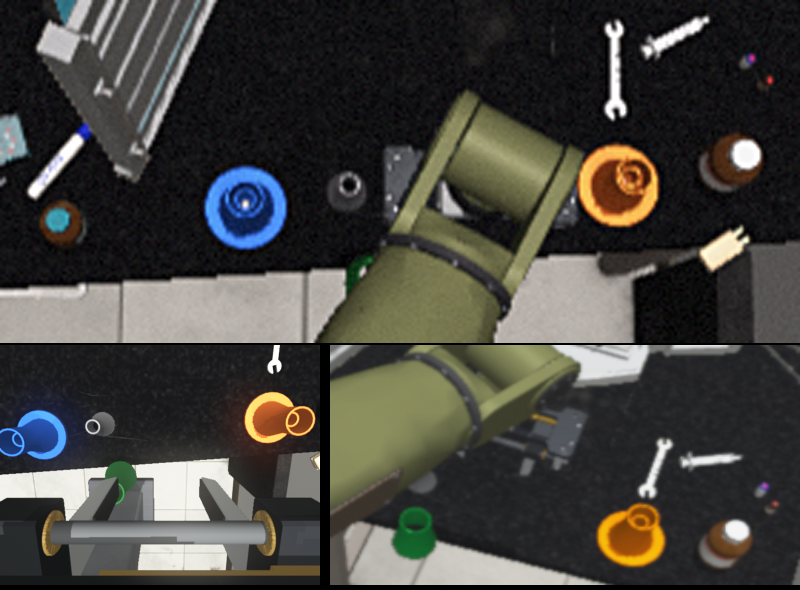

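Both pairs stand nested on their own stands, blue at (245,205) and orange at (620,185). The grey sleeve, the green sleeve and the bottles are where they were, and the gripper touches nothing.

```bash
python3 -c "
from cell import arm
print(arm.job_done())"
```

```text
the job is handed in; nothing more can be done
None
```

The job is handed in: both sleeve pairs stand nested on the stand of their own colour, small then large, and the grey sleeve, green sleeve, red stand and bottles were left alone (about 26 s of robot time).

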